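# Zero the height dial of a coin inspection stand and set it three clicks up

### The arm

A 6-joint arm with a two-finger parallel gripper is mounted at the origin on the work surface. World frame = base frame: x ahead of the robot, y to its left, z up, the work surface at z = 0. Lengths are in mm, angles in rad, forces in N, time in s.
With the tool pointing down it reaches from about 275 to 1000 mm from the base axis. Payload 8.4 kg.
Tool frame: the origin (TCP) lies on the mounting face of the last link; the fingertips stand 173 mm ahead of it and the grasp point (between the pads) lies 155 mm ahead of it; z points along the fingers, y is the line along which they close (so a half turn about z gives the same grasp; the last joint's range is limited). The gripper opens to 85 mm and grips with 20 to 120 N. Pads are 22 mm wide; open, the fingers measure 114 mm over their backs; the gripper's body (76 mm by 85 mm) begins 54 mm behind the grasp point. The pads swing forward as they close: fully open they stand 13 mm farther back than shut.
Start: joints at [1.192, 0.353, 1.633, -0, 1.155, -0.002], TCP at [229.966, 581.158, 404.681] pointing down, gripper open.
Joint ranges: [-2.63, 2.63], [-0.92, 2.1], [0.06, 2.66], [-1.3, 4.44], [0, 2.69], [-3.02, 3.02]. Speed limits (rad/s): [2.22, 2.22, 2.79, 3.14, 3.14, 3.14].

### API

Orientations are given as [roll, pitch, yaw] about the fixed x, y, z axes, in that order (R = Rz(yaw) Ry(pitch) Rx(roll)).
In Python, from rig import r gives the robot as it stands.
- The arm moves only by the tool apply_moves, never from a script. Its argument "deltas" is a list of rows, each an object with "claw": the gripper command: -1 is fully open, 1 is shut, values between are in proportion; "delta_pos": the shift along the tool's x, y, z in cm, a list of three; "yaw": the turn about the tool's z in rad. In form: [{"claw": claw, "delta_pos": [tx, ty, tz], "yaw": yaw}, ...]. A call has 1 to 8 rows; each row shifts and turns the commanded pose from where the row before left it, along the tool's axes as they then stand; what a row does not reach is not made up. A row lasts 1/8 s, in which the tool goes at most 62.5 mm and 10.7 degrees, less where a joint would pass 70% of its speed; a pose out of reach is approached as far as the arm can. A call with a gripper value outside its range is refused whole. The fingers move at their own pace and stop on an object; "grip_force" is the grip in N (left out, the last holds). Time passes only in rows, so rows that do not move let the fingers close. It gives the time, the measured TCP pose, the force, the opening and the grip force at its end, in the units of the state.
- r.sense(): the state, without advancing time (a new reading comes with each control period).
- r.grab_frame(name): name is "scene" or "top"; returns a dict with "img" (420x560x3 uint8, blue, green, red), "z_map" (420x560 float32, mm along the optical axis (not along the pixel's ray), 0 where there is no reading), "fx", "fy", "cx", "cy" (pixels), "dist" ([k1, k2, p1, p2, k3] as OpenCV has them; the pictures are not rectified), "eye" and "rotation" of the camera in the world. Camera axes: x right, y up, looking along -z (the intrinsics and any distortion apply to the point x, -y, -z); pixel columns grow to the right and rows downward; lengths in mm; the calibration is good to about 2 mm. A picture is of the moment at which its call begins.
- r.sign_off(): hands the job in; it is judged then, once.
The state is a dict: "clock": time; "qpos": joint angles; "qvel": joint speeds; "joint_efforts": joint torques, N m; "eef_pos": TCP position; "tcp_rot": TCP orientation; "contact_force": force on the tool from outside, world axes, zero at the start; "wrist_torque": the same for the moment, N m; "opening": opening from 0.0 (shut) to 1.0 (fully open); "grasp_force": force on a finger pad.
Only numpy, scipy, OpenCV 4.12 (cv2) and the standard library are available. Lean on these libraries where they do the work, as an engineer would, in place of code of your own. Each camera call takes 0.05 s, during which the arm holds its last target. There are 200 camera calls.

### The job

Zero the height dial of the coin inspection stand: turn it clockwise until you feel its end stop, without forcing it past, then turn it back anticlockwise exactly three clicks. Then push the lock lever beside it all the way over, away from the robot, let go of everything, and leave the coin holders and other things on the desk where they are.

Things in the scene. Friction and masses are not known exactly. Their poses are not given: they have to be found in the camera images.
- stand: Grey inspection stand, fixed to the desk: flat base 240 mm deep (x) by 380 mm wide (y), top 50 mm above the desk. Origin under the base's centre; x away from the robot, y to its left, z up. In this frame the dial is at x -50, y -140 mm, the lever at -50, 0, the stage at 20, 125 under a camera head (radius 20 mm, 145 to 232 mm up) on a column at 104, 125, 235 mm tall.
- dial_grip (a point): Grip point of the black height dial, on its upright axis, 88 mm above the desk: 10 mm under the top of its upright wing grip, a bar 46 mm long, 14 mm thick, 64 to 98 mm above the desk. x along the bar (white mark on top at the -x end), y across it, z up; turns with the grip. Below: the dial's disc, 48 mm across, top 64 mm above the desk, and a plain aluminium collar 68 mm across, top at 55 mm.
- wing: The wing grip itself, origin on the axis, 64 mm above the desk, axes as dial_grip. Turning: 16 clicks a turn (22.5 degrees each); the dial springs into each click, takes 0.15 N m to leave it, and centres itself when let go. It starts 2 to 4 clicks anticlockwise of a hard end stop, itself a click position, which lies elsewhere each time, is unmarked and can only be felt.
- pin_top (a point): Top of a steel overload pin, 7 mm across, in the middle of the bar's top; 102 mm above the desk at rest. The wing sits on its disc by a springy shaft and twists 0.4 rad per N m (0.06 rad at a click; at the stop the disc stays and the twist grows). The pin shows the twist: up 1 mm per 0.1 rad clockwise, down anticlockwise. Over 2 mm (0.2 rad, 0.5 N m) either way the dial is forced and damaged.
- stage_top (a point): Centre of the top of the coin holder clipped on the black stage, 75 mm above the desk with the dial at its stop. The dial raises it by only 0.5 mm a click (1.5 mm after three clicks back), well below the noise of the pose readings. Axes as the stand's.
- lock (a joint): Angle of the lock lever, rad: 0 to 0.15 at the start (leaning towards the robot, unlocked), 1.0 at its far end (leaning away from the robot, locked). It stays where it is left; about 1.5 N at the ball moves it.
- lock_tip (a point): Centre of the lever's black ball, radius 13 mm, on a steel rod 10 mm thick, 50 mm from the hinge. Hinge 72 mm above the desk along the stand's y, through its x -50, y 0 mm; the ball swings from 24 mm on the robot's side of the hinge to 24 mm beyond, 116 mm above the desk at both ends, 122 mm midway. Below it a block 70 x 50 mm, its hinge barrel's top 85 mm above the desk.
- slab_a: Loose bystander: a clear plastic coin holder lying flat, 84 x 60 x 8 mm, origin under its centre, x along its 84 mm side. On the desk on the robot's side of the stand.
- slab_b: Loose bystander: a clear plastic coin holder lying flat, 84 x 60 x 8 mm, origin under its centre, x along its 84 mm side. On the desk on the robot's side of the stand.
- slab_c: Loose bystander: a clear plastic coin holder lying flat, 84 x 60 x 8 mm, origin under its centre, x along its 84 mm side. To the right of the stand.
- slab_d: Loose bystander: a clear plastic coin holder lying flat, 84 x 60 x 8 mm, origin under its centre, x along its 84 mm side. To the right of the stand.
- capsule: Loose bystander: round clear coin capsule, 44 mm across, 9 mm high, lying on the stand's base; origin under its centre.
- loupe: Loose bystander: black eye loupe, 42 mm across, 38 mm high, standing on the desk to the left; origin under its centre.
- ruler: Loose bystander: white scale ruler, 300 x 26 x 12 mm, on the desk to the left; origin under its centre, x along it.

How it is judged (in metres and radians):
On the way, in this order (a step that is already met when the one before it is completed fails the run):
1. the dial is turned clockwise to its end stop (z of stage_top in the frame of stand below 0.07507 m), for 0.2 s.
2. the dial stands three clicks back from the stop (z of stage_top in the frame of stand between 0.07635 and 0.07665 m), for 0.3 s.
3. the lock lever is thrown to its far end (value of joint lock above 0.85 rad), for 0.2 s.
At the end, for the whole second after the job is handed in: The dial rests three clicks anticlockwise of its end stop (within 0.3 of a click: stage 1.35 to 1.65 mm above its height at the stop) and the lock lever is at its far end (over 0.85 rad), at rest (all of step 2 and value of joint lock above 0.85 rad and velocity of joint lock below 0.05 rad/s); the robot touches nothing.
It fails at once if the dial is forced (its wing grip twisted on its shaft by more than 0.2 rad, 0.5 N m: overload pin 2 mm up or down) (z of pin_top in the frame of stand above 0.104 m or z of pin_top in the frame of stand below 0.1 m).
It fails at once if a coin holder or another bystander is moved by more than 15 mm (distance of any of slab_a, slab_b, slab_c, slab_d, capsule, loupe, ruler from where it was at the start of the episode above 0.015 m).
It also fails if it takes over 69 s, if anything falls off the work surface, if the arm or the gripper's body presses on something with over 40 N, if the wrist force passes 120 N, or if a joint passes its speed limit or range.

## Working session

There is one attempt and no reset: what is moved stays moved. The work goes in short steps, Python scripts to look and compute and a tool call to move; the robot and the scene stay as the last step left them, time stands still between calls to the robot, and variables do not carry over. Pictures are saved under pics/ and viewed, at most 10 in all, crops included, and the job is handed in when it is done.

Besides the shell and the picture viewer there is one more tool, called as name(argument=value, ...), one argument or row to a line, values as JSON. apply_moves: Moves the arm, as the interface text tells. Its arguments: {"type":"object","properties":{"deltas":{"type":"array"},"grip_force":{"type":"number"}},"required":["deltas"]}

```bash
mkdir -p pics
cat > h.py <<'E'
import numpy as np, cv2
def K(f): return np.array([[f['fx'],0,f['cx']],[0,f['fy'],f['cy']],[0,0,1.]])
def ray(f,px):
    p=cv2.undistortPoints(np.array(px,float).reshape(-1,1,2),K(f),np.array(f['dist'],float)).reshape(-1,2)
    d=np.c_[p[:,0],-p[:,1],-np.ones(len(p))]
    return d@np.array(f['rotation']).T
def onz(f,px,z):
    d=ray(f,px); e=np.array(f['eye']); return e+d*((z-e[2])/d[:,2])[:,None]
def cloud(f):
    h,w=f['z_map'].shape; u,v=np.meshgrid(np.arange(w),np.arange(h))
    d=ray(f,np.c_[u.ravel(),v.ravel()]); P=np.array(f['eye'])+d*f['z_map'].reshape(-1,1)
    P[f['z_map'].ravel()==0]=np.nan
    return P.reshape(h,w,3)
E
python3 - <<'E'
from rig import r; import cv2,numpy as np,pickle
s=r.sense(); print(s)
for n in('scene','top'):
    f=r.grab_frame(n); pickle.dump(f,open(n+'.pkl','wb')); cv2.imwrite(f'pics/{n}0.png',f['img']); print(n,f['eye'],f['rotation'],f['fx'],f['cx'],f['cy'],f['dist'])
E
```

```text
{'clock': 0.0, 'qpos': array([ 1.19158567e+00,  3.53647328e-01,  1.63415554e+00,  2.00135058e-05,
        1.15520563e+00, -2.42444141e-03]), 'qvel': array([-8.27102292e-04,  2.01084994e-03,  4.49941327e-05,  1.62021949e-03,
        1.09681763e-03,  4.76471643e-04]), 'joint_efforts': array([ 4.04436596e-04, -6.05236602e+01, -3.42067981e+01, -1.09320201e-04,
        8.98338330e-03,  1.61349931e-05]), 'eef_pos': array([229.87927803, 580.92506358, 403.95286631]), 'tcp_rot': array([-3.14017685e+00, -2.17310410e-05,  2.76479833e+00]), 'contact_force': array([ 0.16370395, -0.18927359,  0.57349866]), 'wrist_torque': array([0.04575508, 0.00112463, 0.05233859]), 'grasp_force': 0.0, 'opening': 0.9977700463495294}
scene [1527.46408603 -120.99799969  732.33600803] [0.9971918  0.01300597 1.43157511] 410.30588949178383 286.742264175235 206.04082322140732 [-0.00969187  0.          0.          0.          0.        ]
top [ 303.02156525   16.68214473 1172.86012577] [ 2.28251836e-01 -5.29003383e-04 -1.60600867e+00] 445.72024680907106 280.84231119320026 213.34068068902502 [-0.00156204  0.          0.          0.          0.        ]
```

View pics/scene0.png

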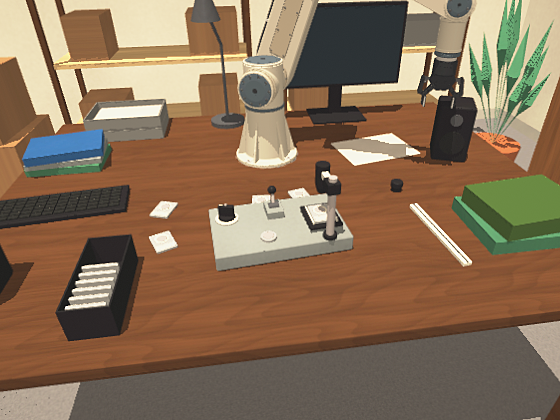

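View pics/top0.png

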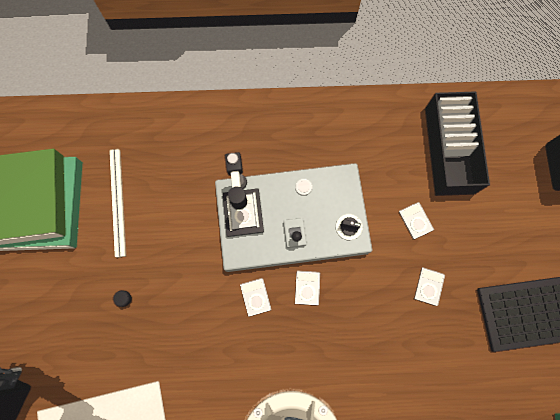

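The top view shows the stand with corners near (216,180), (358,164), (371,251) and (225,270). The dial is at (349,226), the lever ball at (296,236) and the capsule at (304,187). Next I'll measure these.

```bash
sed -i "s/np.array(f\['rotation'\]).T/RR(f['rotation']).T/; 1a from scipy.spatial.transform import Rotation\ndef RR(a): return Rotation.from_euler('xyz',a).as_matrix()" h.py
python3 - <<'E'
from h import *; import pickle
f=pickle.load(open('top.pkl','rb')); im=f['img']
P=cloud(f); print(np.nanmedian(P[300:330,180:230,2]), P[236,296],P[226,349],P[240,260])
# base top mask by height
m=((P[...,2]>43)&(P[...,2]<57)).astype(np.uint8); m[:150]=0;m[290:]=0;m[:,:200]=0;m[:,390:]=0
m=cv2.morphologyEx(m,cv2.MORPH_OPEN,np.ones((3,3)))
c=max(cv2.findContours(m,0,2)[0],key=cv2.contourArea)
q=onz(f,c.reshape(-1,2),50)[:,:2].astype(np.float32)
rc=cv2.minAreaRect(q); print(rc,cv2.boxPoints(rc))
# wing
b=np.zeros_like(m); cv2.circle(b,(349,226),16,1,-1)
w=(b>0)&(P[...,2]>85)
v,u=np.nonzero(w); q=onz(f,np.c_[u,v],98)[:,:2]; print('wing',len(q),q.mean(0),cv2.minAreaRect(q.astype(np.float32)))
cr=[im[y-35:y+35,x-45:x+45] for x,y in((349,226),(296,236))]
cv2.imwrite('pics/c1.png',cv2.resize(np.hstack(cr),None,fx=4.4,fy=4.4,interpolation=2))
E
```

```text
0.21544815880406532 [487.82058699 -26.22297146 134.68086327] [ 516.56944897 -160.64855067   88.54119315] [495.20094837  62.35888752  53.34191028]
((557.6372680664062, -20.4510498046875), (239.48817443847656, 378.4427490234375), 5.219977378845215) [[ 421.17447  157.09128]
 [ 455.60513 -219.78195]
 [ 694.1001  -197.99338]
 [ 659.66943  178.87985]]
wing 122 [ 520.33569113 -163.23058764] ((520.239501953125, -163.53936767578125), (46.13960647583008, 16.45327377319336), 75.57469177246094)
```

View pics/c1.png

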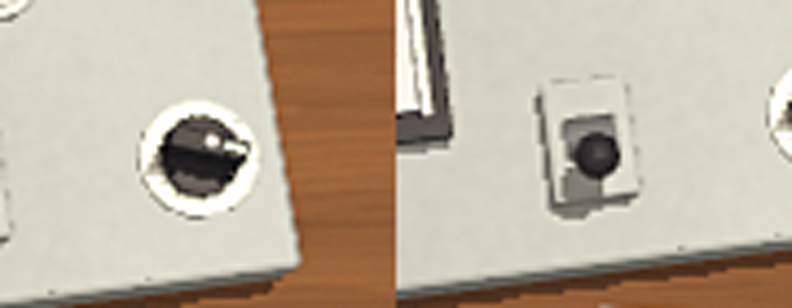

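The crop shows the white pin at about (212,138) and the mark at (238,148). That puts the bar's −x end towards −y, so the wing yaw is about 1.32 rad. The fitted rectangle agrees with the stand model: dial at (520.4,−164), stand yaw 5.2°. I'll move above it.

apply_moves(
  deltas=[
    {"claw": -1, "delta_pos": [-3.9, -4.2, 0], "yaw": 0},
    {"claw": -1, "delta_pos": [-3.9, -4.2, 0], "yaw": 0},
    {"claw": -1, "delta_pos": [-3.9, -4.2, 0], "yaw": 0},
    {"claw": -1, "delta_pos": [-3.9, -4.2, 0], "yaw": 0},
    {"claw": -1, "delta_pos": [-3.9, -4.2, 0], "yaw": 0},
    {"claw": -1, "delta_pos": [-3.9, -4.2, 0], "yaw": 0},
    {"claw": -1, "delta_pos": [-3.9, -4.2, 0], "yaw": 0},
    {"claw": -1, "delta_pos": [-3.9, -4.2, 0], "yaw": 0},
  ],
  grip_force=40,
)

```text
clock: 1.1
eef_pos: [396.7, 152.2, 404.7]
tcp_rot: [3.141, 0.0, 2.765]
contact_force: [0.8, 0.4, -0.3]
opening: 0.997
grasp_force: 0.0
```

apply_moves(
  deltas=[
    {"claw": -1, "delta_pos": [-3.9, -4.2, 0], "yaw": 0},
    {"claw": -1, "delta_pos": [-3.9, -4.2, 0], "yaw": 0},
    {"claw": -1, "delta_pos": [-3.9, -4.2, 0], "yaw": 0},
    {"claw": -1, "delta_pos": [-3.9, -4.2, 0], "yaw": 0},
    {"claw": -1, "delta_pos": [-3.9, -4.2, 0], "yaw": 0},
    {"claw": -1, "delta_pos": [-3.0, -3.5, 0], "yaw": 0},
    {"claw": -1, "delta_pos": [0, 0, 0], "yaw": 0.18},
  ],
)

```text
clock: 1.98
eef_pos: [516.2, -159.5, 404.2]
tcp_rot: [-3.141, 0.0, 2.579]
contact_force: [0.5, 0.2, -1.7]
opening: 1.0
grasp_force: 0.0
```

apply_moves(
  deltas=[
    {"claw": -1, "delta_pos": [0, 0, 0], "yaw": 0.18},
    {"claw": -1, "delta_pos": [0, 0, 0], "yaw": 0.18},
    {"claw": -1, "delta_pos": [0, 0, 0], "yaw": 0.18},
    {"claw": -1, "delta_pos": [0, 0, 0], "yaw": 0.18},
    {"claw": -1, "delta_pos": [0, 0, 0], "yaw": 0.18},
    {"claw": -1, "delta_pos": [0, 0, 0], "yaw": 0.18},
    {"claw": -1, "delta_pos": [0, 0, 0], "yaw": 0.18},
    {"claw": -1, "delta_pos": [0, 0, 0], "yaw": 0},
  ],
)

```text
clock: 2.98
eef_pos: [515.4, -156.6, 404.4]
tcp_rot: [-3.141, 0.0, 1.326]
contact_force: [-0.9, -0.0, -0.1]
opening: 0.996
grasp_force: 0.0
```

apply_moves(
  deltas=[
    {"claw": -1, "delta_pos": [-0.6, 0.66, 4.0], "yaw": 0.007},
    {"claw": -1, "delta_pos": [0, 0, 4.0], "yaw": 0},
    {"claw": -1, "delta_pos": [0, 0, 2.0], "yaw": 0},
    {"claw": -1, "delta_pos": [0, 0, 0], "yaw": 0},
  ],
)

```text
clock: 3.48
eef_pos: [519.8, -163.9, 303.2]
tcp_rot: [-3.138, -0.0, 1.321]
contact_force: [0.8, 0.6, 0.4]
opening: 1.002
grasp_force: 0.0
```

Run:
```python
from rig import r; from h import *; import pickle
f=r.grab_frame('scene'); pickle.dump(f,open('s1.pkl','wb'))
s=r.sense(); print(s['eef_pos'],s['tcp_rot'],s['wrist_torque'],s['contact_force'])
im=f['img'][165:240,185:325]
cv2.imwrite('pics/c2.png',cv2.resize(im,None,fx=5.5,fy=5.5,interpolation=2))
```

```text
[ 520.38662976 -164.07455525  304.4301593 ] [-3.14029695e+00 -6.51284440e-05  1.32061010e+00] [ 0.00209897  0.0137259  -0.03557392] [-0.11927519  0.88538634  0.71325494]
```

View pics/c2.png

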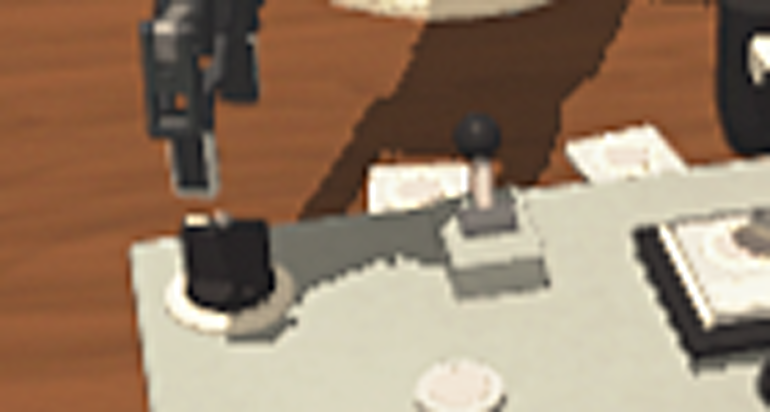

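The crop shows the open fingers straddling the wing: near finger tip at (195,190), far one at (240,95), wing at (225,250), and the lever upright and leaning slightly towards the robot. I'll descend and close.

apply_moves(
  deltas=[
    {"claw": -1, "delta_pos": [0, 0, 3.0], "yaw": 0},
    {"claw": -1, "delta_pos": [0, 0, 2.5], "yaw": 0},
    {"claw": -1, "delta_pos": [0, 0, 0.4], "yaw": 0},
    {"claw": 0.3, "delta_pos": [0, 0, 0], "yaw": 0},
    {"claw": 0.5, "delta_pos": [0, 0, 0], "yaw": 0},
    {"claw": 0.6, "delta_pos": [0, 0, 0], "yaw": 0},
  ],
  grip_force=25,
)

```text
clock: 4.28
eef_pos: [520.8, -164.2, 246.6]
tcp_rot: [3.14, 0.0, 1.318]
contact_force: [-1.0, 0.4, 0.9]
opening: 0.376
grasp_force: 0.0
```

apply_moves(
  deltas=[
    {"claw": 1, "delta_pos": [0, 0, 0], "yaw": 0},
    {"claw": 1, "delta_pos": [0, 0, 0], "yaw": 0},
    {"claw": 1, "delta_pos": [0, 0, 0], "yaw": 0},
    {"claw": 1, "delta_pos": [0, 0, 0], "yaw": 0},
  ],
)

```text
clock: 4.78
eef_pos: [521.1, -164.3, 246.4]
tcp_rot: [3.14, 0.0, 1.318]
contact_force: [3.2, 0.1, 5.6]
opening: 0.161
grasp_force: 28.7
```

```bash
cat > st.py <<'E'
from rig import r; import numpy as np
np.set_printoptions(precision=3,suppress=True)
L=[]
for _ in range(4):
    s=r.sense(); L.append(s['wrist_torque'][2]); r.grab_frame('top')
print(s['clock'],s['eef_pos'],s['tcp_rot'][2],'Mz',np.array(L),np.mean(L),'F',s['contact_force'],'M',s['wrist_torque'],s['opening'],s['grasp_force'],s['qpos'][5])
E
python3 st.py
```

```text
4.925 [ 521.165 -164.275  246.378] 1.3177591584606188 Mz [ 0.021 -0.004 -0.021  0.   ] -0.0009339592743329238 F [ 2.31  -0.265  6.363] M [ 0.029 -0.344  0.   ] 0.1595365824782076 28.7343031167984 -0.0551965598400195
```

apply_moves(
  deltas=[
    {"claw": 1, "delta_pos": [0, 0, 0], "yaw": 0.06},
    {"claw": 1, "delta_pos": [0, 0, 0], "yaw": 0.06},
  ],
)

```text
clock: 5.22
eef_pos: [521.3, -164.3, 246.4]
tcp_rot: [3.139, -0.0, 1.196]
contact_force: [3.1, 0.1, 5.4]
opening: 0.159
grasp_force: 28.7
```

```bash
python3 st.py
```

```text
5.375 [ 521.298 -164.291  246.391] 1.1982074285849165 Mz [0.164 0.14  0.087 0.115] 0.12647937310888804 F [3.865 0.112 5.315] M [ 0.05  -0.503  0.115] 0.15446791513791946 28.754062056541443 0.06448567929471238
```

apply_moves(
  deltas=[
    {"claw": 1, "delta_pos": [0, 0, 0], "yaw": 0.07},
    {"claw": 1, "delta_pos": [0, 0, 0], "yaw": 0.07},
    {"claw": 1, "delta_pos": [0, 0, 0], "yaw": 0.07},
    {"claw": 1, "delta_pos": [0, 0, 0], "yaw": 0.063},
  ],
)

```text
clock: 5.92
eef_pos: [521.6, -164.4, 246.4]
tcp_rot: [3.138, -0.001, 0.923]
contact_force: [4.6, -0.5, 3.7]
opening: 0.157
grasp_force: 28.5
```

```bash
python3 st.py
```

```text
6.075 [ 521.577 -164.438  246.382] 0.924984579921621 Mz [ 0.035  0.016  0.    -0.022] 0.007006731526883211 F [ 4.199 -1.612  3.38 ] M [-0.134 -0.761 -0.022] 0.156719167543912 28.482254147529602 0.3376414213103578
```

Sign and model are confirmed: about 0.13 N m when leaving a click, about 0 at the next one. Next click, then probe 0.12 rad beyond it.

apply_moves(
  deltas=[
    {"claw": 1, "delta_pos": [0, 0, 0], "yaw": 0.07},
    {"claw": 1, "delta_pos": [0, 0, 0], "yaw": 0.07},
    {"claw": 1, "delta_pos": [0, 0, 0], "yaw": 0.07},
    {"claw": 1, "delta_pos": [0, 0, 0], "yaw": 0.07},
    {"claw": 1, "delta_pos": [0, 0, 0], "yaw": 0.06},
    {"claw": 1, "delta_pos": [0, 0, 0], "yaw": 0.053},
  ],
)

```text
clock: 6.88
eef_pos: [521.9, -164.8, 246.4]
tcp_rot: [3.138, -0.003, 0.531]
contact_force: [6.7, -3.8, 1.4]
opening: 0.155
grasp_force: 28.2
```

```bash
python3 st.py
```

```text
7.025 [ 521.889 -164.774  246.422] 0.5322205464261842 Mz [ 0.026 -0.055  0.025  0.027] 0.005797762464526528 F [ 6.617 -4.043  1.795] M [-0.571 -0.995  0.027] 0.15472777291435155 28.14619928598404 0.7305238100914144
```

apply_moves(
  deltas=[
    {"claw": 1, "delta_pos": [0, 0, 0], "yaw": 0.04},
    {"claw": 1, "delta_pos": [0, 0, 0], "yaw": 0.04},
    {"claw": 1, "delta_pos": [0, 0, 0], "yaw": 0.03},
  ],
)

```text
clock: 7.45
eef_pos: [522.0, -164.9, 246.4]
tcp_rot: [3.138, -0.003, 0.422]
contact_force: [5.9, -4.3, 0.7]
opening: 0.152
grasp_force: 28.1
```

```bash
python3 st.py
```

```text
7.6 [ 521.99  -164.887  246.44 ] 0.42269669621010797 Mz [0.173 0.163 0.132 0.154] 0.1555677524336548 F [ 6.79  -4.386  1.196] M [-0.681 -1.076  0.154] 0.1588737105231258 28.10391515493393 0.8402503154414981
```

apply_moves(
  deltas=[
    {"claw": 1, "delta_pos": [0, 0, 0], "yaw": 0.03},
    {"claw": 1, "delta_pos": [0, 0, 0], "yaw": 0.0},
  ],
)

```text
clock: 7.9
eef_pos: [522.0, -164.9, 246.4]
tcp_rot: [3.138, -0.003, 0.393]
contact_force: [6.9, -4.3, 0.8]
opening: 0.154
grasp_force: 28.1
```

```bash
python3 st.py
```

```text
8.05 [ 522.002 -164.921  246.43 ] 0.39291110298130816 Mz [0.106 0.148 0.096 0.144] 0.12369495008868359 F [ 6.363 -5.207  0.633] M [-0.72  -1.07   0.144] 0.16209374918126873 28.09793382883072 0.8700429501943212
```

Torque fell rather than rose, so this isn't the stop. On to the third click.

apply_moves(
  deltas=[
    {"claw": 1, "delta_pos": [0, 0, 0], "yaw": 0.07},
    {"claw": 1, "delta_pos": [0, 0, 0], "yaw": 0.07},
    {"claw": 1, "delta_pos": [0, 0, 0], "yaw": 0.06},
    {"claw": 1, "delta_pos": [0, 0, 0], "yaw": 0.053},
  ],
)

```text
clock: 8.6
eef_pos: [522.1, -165.2, 246.4]
tcp_rot: [3.138, -0.005, 0.138]
contact_force: [7.0, -7.4, -0.6]
opening: 0.154
grasp_force: 27.9
```

```bash
python3 st.py
```

```text
8.75 [ 522.085 -165.25   246.444] 0.13946659323774102 Mz [ 0.061  0.03   0.017 -0.045] 0.01580815355962812 F [ 6.759 -7.717  0.378] M [-1.141 -1.144 -0.045] 0.15511084487920704 27.922358214855194 1.1235042938699196
```

apply_moves(
  deltas=[
    {"claw": 1, "delta_pos": [0, 0, 0], "yaw": 0.04},
    {"claw": 1, "delta_pos": [0, 0, 0], "yaw": 0.04},
    {"claw": 1, "delta_pos": [0, 0, 0], "yaw": 0.03},
  ],
)

```text
clock: 9.18
eef_pos: [522.1, -165.3, 246.4]
tcp_rot: [3.138, -0.005, 0.029]
contact_force: [5.9, -8.4, -0.6]
opening: 0.162
grasp_force: 28.1
```

```bash
python3 st.py
```

```text
9.325 [ 522.127 -165.321  246.441] 0.030261249730807238 Mz [0.282 0.214 0.251 0.247] 0.24835859531222174 F [ 6.705 -7.884 -0.952] M [-1.33  -1.158  0.247] 0.15984730446286324 28.038994073867798 1.2330574979733153
```

apply_moves(
  deltas=[
    {"claw": 1, "delta_pos": [0, 0, 0], "yaw": 0.03},
    {"claw": 1, "delta_pos": [0, 0, 0], "yaw": 0},
  ],
)

```text
clock: 9.62
eef_pos: [522.1, -165.4, 246.4]
tcp_rot: [3.138, -0.005, 0.0]
contact_force: [7.8, -8.1, -0.6]
opening: 0.159
grasp_force: 28.2
```

```bash
python3 st.py
```

```text
9.775 [ 522.123 -165.356  246.449] 0.0006906651420621746 Mz [0.351 0.347 0.34  0.373] 0.352611690467604 F [ 6.349 -8.9    0.118] M [-1.316 -1.12   0.373] 0.1559797382383969 28.161479830741882 1.262729945637826
```

Stop confirmed: 0.35 N m and rising, with the stop click at yaw 0.14. I'll back off three clicks to yaw 1.318, a turn of −1.318 rad.

apply_moves(
  deltas=[
    {"claw": 1, "delta_pos": [0, 0, 0], "yaw": -0.07},
    {"claw": 1, "delta_pos": [0, 0, 0], "yaw": -0.07},
    {"claw": 1, "delta_pos": [0, 0, 0], "yaw": -0.07},
    {"claw": 1, "delta_pos": [0, 0, 0], "yaw": -0.07},
    {"claw": 1, "delta_pos": [0, 0, 0], "yaw": -0.07},
    {"claw": 1, "delta_pos": [0, 0, 0], "yaw": -0.07},
    {"claw": 1, "delta_pos": [0, 0, 0], "yaw": -0.06},
    {"claw": 1, "delta_pos": [0, 0, 0], "yaw": -0.053},
  ],
)

```text
clock: 10.82
eef_pos: [521.9, -164.8, 246.4]
tcp_rot: [3.138, -0.003, 0.534]
contact_force: [6.3, -3.8, 1.9]
opening: 0.157
grasp_force: 28.2
```

```bash
python3 st.py
```

```text
10.975 [ 521.916 -164.763  246.42 ] 0.5330122047246058 Mz [ 0.004  0.016  0.019 -0.015] 0.0058385993854387945 F [ 6.596 -3.486  1.812] M [-0.55  -1.067 -0.015] 0.1584914290681587 28.20459008216858 0.7297903779517908
```

apply_moves(
  deltas=[
    {"claw": 1, "delta_pos": [0, 0, 0], "yaw": -0.07},
    {"claw": 1, "delta_pos": [0, 0, 0], "yaw": -0.07},
    {"claw": 1, "delta_pos": [0, 0, 0], "yaw": -0.07},
    {"claw": 1, "delta_pos": [0, 0, 0], "yaw": -0.07},
    {"claw": 1, "delta_pos": [0, 0, 0], "yaw": -0.06},
    {"claw": 1, "delta_pos": [0, 0, 0], "yaw": -0.053},
  ],
)

```text
clock: 11.78
eef_pos: [521.6, -164.4, 246.4]
tcp_rot: [3.138, -0.001, 0.927]
contact_force: [4.2, -0.9, 3.6]
opening: 0.158
grasp_force: 28.5
```

```bash
python3 st.py
```

```text
11.925 [ 521.594 -164.439  246.401] 0.9254334058902325 Mz [-0.015  0.048 -0.016  0.012] 0.007288459666616308 F [ 5.345 -0.219  3.796] M [-0.086 -0.821  0.012] 0.15687130411450514 28.522391617298126 0.33722218690572403
```

apply_moves(
  deltas=[
    {"claw": 1, "delta_pos": [0, 0, 0], "yaw": -0.07},
    {"claw": 1, "delta_pos": [0, 0, 0], "yaw": -0.07},
    {"claw": 1, "delta_pos": [0, 0, 0], "yaw": -0.07},
    {"claw": 1, "delta_pos": [0, 0, 0], "yaw": -0.07},
    {"claw": 1, "delta_pos": [0, 0, 0], "yaw": -0.06},
    {"claw": 1, "delta_pos": [0, 0, 0], "yaw": -0.053},
    {"claw": 1, "delta_pos": [0, 0, 0], "yaw": 0},
  ],
)

```text
clock: 12.85
eef_pos: [521.1, -164.3, 246.4]
tcp_rot: [3.14, 0.0, 1.319]
contact_force: [2.1, 0.5, 6.6]
opening: 0.158
grasp_force: 28.9
```

```bash
python3 st.py
```

```text
13.0 [ 521.155 -164.255  246.366] 1.3179651979824742 Mz [-0.033 -0.002 -0.027  0.029] -0.007995108594360869 F [2.971 0.023 6.635] M [ 0.004 -0.443  0.029] 0.15816179030457578 28.907290399074554 -0.05536523835517092
```

Yaw 1.318 with zero torque, so the dial is three clicks back. I'll release, lift, turn square to the stand, shut the fingers and go to the robot's side of the lever.

apply_moves(
  deltas=[
    {"claw": 0.5, "delta_pos": [0, 0, 0], "yaw": 0},
    {"claw": 0, "delta_pos": [0, 0, 0], "yaw": 0},
    {"claw": -0.3, "delta_pos": [0, 0, 0], "yaw": 0},
    {"claw": -0.3, "delta_pos": [0, 0, 0], "yaw": 0},
    {"claw": -0.3, "delta_pos": [0, 0, -2], "yaw": 0},
    {"claw": -0.3, "delta_pos": [0, 0, -4], "yaw": 0},
    {"claw": -0.3, "delta_pos": [0, 0, -3], "yaw": 0},
    {"claw": -0.3, "delta_pos": [0, 0, 0], "yaw": 0},
  ],
)

```text
clock: 14.05
eef_pos: [521.2, -164.3, 337.9]
tcp_rot: [3.137, 0.0, 1.318]
contact_force: [0.1, -0.5, -0.9]
opening: 0.649
grasp_force: 0.0
```

```bash
python3 - <<'E'
from rig import r; from h import *
f=r.grab_frame('scene')
im=f['img'][165:240,185:325]
cv2.imwrite('pics/c3.png',cv2.resize(im,None,fx=5.5,fy=5.5,interpolation=2))
E
python3 st.py
```

```text
14.25 [ 519.962 -163.963  334.494] 1.3178007397459592 Mz [ 0.041 -0.013  0.02  -0.022] 0.006289230554929587 F [ 0.008 -0.553 -0.161] M [-0.034  0.029 -0.022] 0.6455393010224891 0.0 -0.055218590198482805
```

View pics/c3.png

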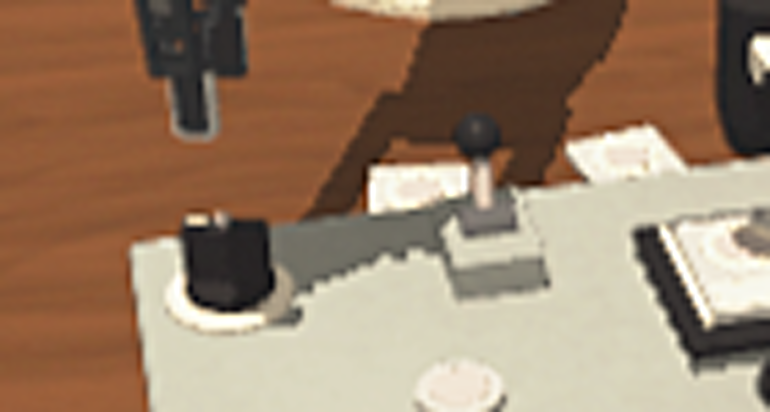

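apply_moves(
  deltas=[
    {"claw": 1, "delta_pos": [0, 0, 0], "yaw": -0.17},
    {"claw": 1, "delta_pos": [0, 0, 0], "yaw": -0.173},
    {"claw": 1, "delta_pos": [5, -2.5, 0], "yaw": 0},
    {"claw": 1, "delta_pos": [5, -2.5, 0], "yaw": 0},
    {"claw": 1, "delta_pos": [4, -2.1, 0], "yaw": 0},
    {"claw": 1, "delta_pos": [0, 0, 0], "yaw": 0},
    {"claw": 1, "delta_pos": [0, 0, 0], "yaw": 0},
  ],
)

```text
clock: 15.18
eef_pos: [437.5, -31.1, 335.4]
tcp_rot: [-3.142, 0.0, 1.662]
contact_force: [0.3, -0.4, 0.5]
opening: 0.003
grasp_force: 0.0
```

```bash
python3 st.py
```

```text
15.325 [437.796 -31.717 335.518] 1.6599200019344953 Mz [-0.058  0.021 -0.017  0.038] -0.003901628517927108 F [ 0.013  0.193 -0.355] M [-0.041 -0.016  0.038] 0.00030240289377567967 0.0 -0.1646759132272883
```

The dial sits in the same pose as before: mark at (197,215), pin at (220,215), which matches stop + 3 clicks. The gripper is clear of it. Now down and push the lever away.

apply_moves(
  deltas=[
    {"claw": 1, "delta_pos": [0, 0, 4], "yaw": 0},
    {"claw": 1, "delta_pos": [0, 0, 1.6], "yaw": 0},
    {"claw": 1, "delta_pos": [0, 1.0, 0], "yaw": 0},
    {"claw": 1, "delta_pos": [0, 1.0, 0], "yaw": 0},
    {"claw": 1, "delta_pos": [0, 1.0, 0], "yaw": 0},
    {"claw": 1, "delta_pos": [0, 0.8, 0], "yaw": 0},
    {"claw": 1, "delta_pos": [0, 0.8, 0], "yaw": 0},
  ],
)

```text
clock: 16.25
eef_pos: [483.6, -26.8, 279.9]
tcp_rot: [3.141, 0.0, 1.661]
contact_force: [-2.2, -0.0, 1.4]
opening: -0.002
grasp_force: 0.9
```

apply_moves(
  deltas=[
    {"claw": 1, "delta_pos": [0, 0.5, 0], "yaw": 0},
    {"claw": 1, "delta_pos": [0, 0.4, 0], "yaw": 0},
    {"claw": 1, "delta_pos": [0, 0.2, 0], "yaw": 0},
  ],
)

```text
clock: 16.62
eef_pos: [494.1, -25.9, 279.7]
tcp_rot: [-3.142, -0.0, 1.661]
contact_force: [-1.1, 0.0, 1.3]
opening: -0.002
grasp_force: 0.6
```

```bash
python3 st.py
python3 - <<'E'
from rig import r; from h import *
f=r.grab_frame('scene')
im=f['img'][165:240,185:325]
cv2.imwrite('pics/c4.png',cv2.resize(im,None,fx=5.5,fy=5.5,interpolation=2))
E
```

```text
16.775 [494.037 -25.937 279.703] 1.6607840513253038 Mz [-0.011 -0.045  0.056  0.018] 0.004679382557247156 F [ 0.394 -0.173  0.932] M [ 0.01  -0.031  0.018] -0.0012940794841308897 0.0 -0.14549417922845076
```

View pics/c4.png

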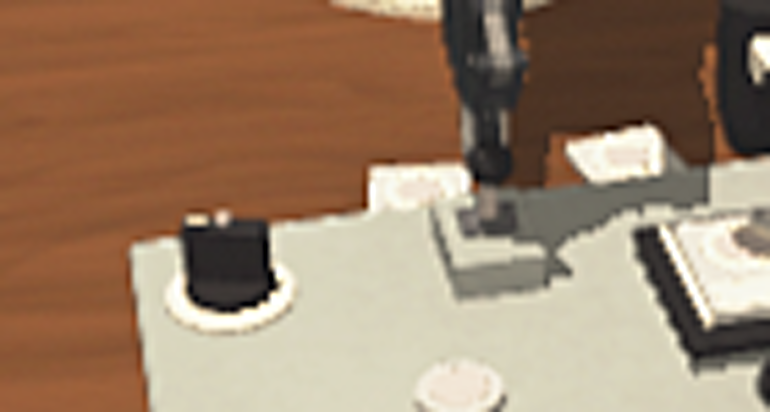

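The ball is now at (487,160), leaning towards the camera, pushed by the shut fingers but not yet at the end stop. I'll creep on until the force rises.

apply_moves(
  deltas=[
    {"claw": 1, "delta_pos": [0, 0.3, 0], "yaw": 0},
    {"claw": 1, "delta_pos": [0, 0.2, 0], "yaw": 0},
    {"claw": 1, "delta_pos": [0, 0.2, 0], "yaw": 0},
  ],
)

```text
clock: 17.25
eef_pos: [500.9, -25.3, 279.5]
tcp_rot: [-3.141, -0.0, 1.661]
contact_force: [-2.2, 0.4, -1.4]
opening: -0.001
grasp_force: 0.7
```

apply_moves(
  deltas=[
    {"claw": 1, "delta_pos": [0, 0.2, 0], "yaw": 0},
  ],
)

```text
clock: 17.38
eef_pos: [502.9, -25.1, 279.5]
tcp_rot: [-3.141, -0.0, 1.661]
contact_force: [-1.5, 0.1, -0.9]
opening: 0.001
grasp_force: 0.7
```

apply_moves(
  deltas=[
    {"claw": 1, "delta_pos": [0, 0.15, 0], "yaw": 0},
  ],
)

```text
clock: 17.5
eef_pos: [504.5, -25.0, 279.6]
tcp_rot: [-3.141, -0.0, 1.661]
contact_force: [-0.6, 0.1, -0.2]
opening: 0.003
grasp_force: 0.7
```

apply_moves(
  deltas=[
    {"claw": 1, "delta_pos": [0, 0.2, 0], "yaw": 0},
  ],
)

```text
clock: 17.62
eef_pos: [506.4, -24.8, 279.6]
tcp_rot: [-3.141, -0.0, 1.661]
contact_force: [-4.7, -0.8, -0.5]
opening: -0.003
grasp_force: 2.4
```

apply_moves(
  deltas=[
    {"claw": 1, "delta_pos": [0, 0.2, 0], "yaw": 0},
  ],
)

```text
clock: 17.75
eef_pos: [507.3, -24.7, 279.3]
tcp_rot: [-3.138, -0.0, 1.661]
contact_force: [-10.6, -1.9, 5.8]
opening: 0.001
grasp_force: 5.7
```

```bash
python3 st.py
```

```text
17.9 [507.164 -24.699 279.35 ] 1.6609276422251933 Mz [-0.004 -0.018 -0.045 -0.035] -0.02560402800604668 F [-8.288 -1.865  4.914] M [-0.207  1.219 -0.035] 0.0011396840942072648 4.299959242343903 -0.14128604576033943
```

End stop felt (about 10 N). I'll back away, lift clear and check.

apply_moves(
  deltas=[
    {"claw": 1, "delta_pos": [0, -1.0, 0], "yaw": 0},
    {"claw": 1, "delta_pos": [0, -3, 0], "yaw": 0},
    {"claw": 1, "delta_pos": [0, -3, -2], "yaw": 0},
    {"claw": 1, "delta_pos": [0, -3, -5], "yaw": 0},
    {"claw": 1, "delta_pos": [0, -4, -4], "yaw": 0},
    {"claw": 1, "delta_pos": [0, 0, 0], "yaw": 0},
  ],
)

```text
clock: 18.7
eef_pos: [367.7, -37.3, 392.5]
tcp_rot: [3.135, 0.001, 1.66]
contact_force: [0.6, -0.3, 0.3]
opening: 0.005
grasp_force: 0.0
```

```bash
python3 - <<'E'
from rig import r; from h import *; import pickle
f=r.grab_frame('top'); g=r.grab_frame('scene')
a=cv2.resize(f['img'][150:310,210:450],(480,320)); b=cv2.resize(g['img'][165:240,185:325],(480,257),interpolation=2)
cv2.imwrite('pics/c5.png',np.vstack([a,b]))
f0=pickle.load(open('top.pkl','rb'))
P=cloud(f); 
for q in(f0,f):
    P=cloud(q); b=np.zeros(P.shape[:2]); cv2.circle(b,(349,226),16,1,-1); v,u=np.nonzero((b>0)&(P[...,2]>85)); print(cv2.minAreaRect(onz(q,np.c_[u,v],98)[:,:2].astype(np.float32)))
    b=np.zeros(P.shape[:2]); cv2.circle(b,(296,228),22,1,-1); v,u=np.nonzero((b>0)&(P[...,2]>108)&(P[...,2]<140)); print('ball',P[v,u].mean(0))
E
python3 st.py
```

```text
((520.239501953125, -163.53936767578125), (46.13960647583008, 16.45327377319336), 75.57469177246094)
ball [488.94139255 -26.78887197 126.8865086 ]
((501.2857666015625, -161.6072998046875), (54.70528030395508, 53.69355010986328), 76.3471450805664)
ball [531.11615154 -22.86664443 124.80104537]
18.95 [369.419 -37.164 388.826] 1.6609857578497764 Mz [0.008 0.014 0.01  0.019] 0.01243570488214675 F [-0.198 -0.011 -0.307] M [ 0.01  -0.014  0.019] -0.003490316654715847 0.0 -0.19452755760186885
```

View pics/c5.png

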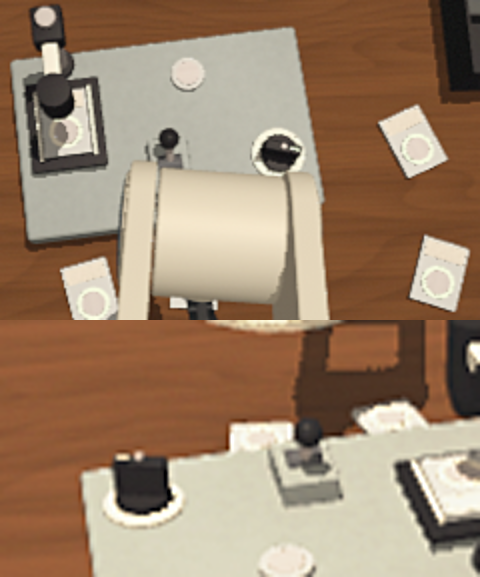

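The ball is at x 531, 23 mm beyond the hinge (lever angle about 1.0, fully over). The dial pose is unchanged, the coin holders and capsule in view are in place, and the arm is clear.

```bash
python3 -c "
from rig import r; print(r.sign_off())"
```

```text
the job is handed in; nothing more can be done
None
```

The job is handed in, with no verdict shown: I turned the dial clockwise to its end stop (third click, 0.35 N m at most) and back three clicks, pushed the lock lever fully over, and left the arm clear, all in about 19 s.

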